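# Slide the drip tray home under the tabletop cooker

## Task

Put the drip tray back: slide it nose first into the low slot under the tabletop cooker, push it past the spring catch until it is fully home against the stop pad, press it there with about 1 kg (10 N) of push for half a second so that it beds, then let go. Do not force the tray - 1.2 kg (12 N) of push is the most it should get - and leave the pot, pepper mill, bowl and oil bottle where they are.

Things in the scene. Friction and masses are not known exactly. Their poses are not given: they have to be found in the camera images.
- cooker: Tabletop gas cooker, fixed, turned up to 0.2 rad. Steel box 270 (x) by 260 mm (y), heights 20 to 70 mm; pan supports up to 100 mm carry a pot. Origin: centre of its underside, on the worktop. Under the box a tunnel 135 mm wide between rails runs along y: mouth in the -y side below a lime strip, floor = worktop, roof at 20 mm. The tray goes in towards +y; home, its back wall is within 5 mm of flush with the cooker's side.
- slot_mouth (a point): Middle of the tunnel mouth in the plane of the cooker's -y side, 10 mm above the worktop; axes as the cooker (y points into the tunnel). The tunnel's side rails are flared over the first 25 mm, to 150 mm apart at the mouth.
- slot_stop (a point): Nominal place of the hidden stop pad's face, 150 mm beyond the mouth along y, 10 mm up; axes as the cooker. The real pad (hard, rigid) is set by hand up to 5 mm nearer or farther: find it by feel. A spring roller (4 N down) rides over the nose rim in the last 17 mm before the pad, highest 8 mm before it: the push climbs to 5-9 N, eases to 1-4 N, then rises steeply at the pad.
- tray_handle (a point): Centre of the tray's red upright grip, 22 mm above the worktop; axes as the tray (y from grip to nose, x across). Grip 14 mm thick (x), 40 mm long (y), top 40 mm above the worktop, on a 44 mm wide, 4 mm thick tongue behind the pan; its centre is 55 mm behind the pan's back wall, so it stays outside the cooker.
- tray_nose (a point): Middle of the tray's front (nose) face, 8 mm above the worktop, 205 mm from the grip's centre along tray y; axes as the tray. The nose is 116 mm wide, its corners tapered over 22 mm to the full 130 mm.
- pot: Red cooking pot, 130 mm across, 65 mm tall, standing on the cooker's pan supports; leave alone. Origin: centre of its underside.
- mill: Dark wooden pepper mill, 54 mm across, 140 mm tall, on the worktop beyond the tray; leave alone. Origin: centre of its underside.
- bowl: Terracotta bowl, 100 mm across, 45 mm tall, on the worktop beyond the tray; leave alone. Origin: centre of its underside.
- oil: Green oil bottle, 60 mm across, 200 mm tall, on the worktop beyond the tray; leave alone. Origin: centre of its underside.
- tray: Drip tray: loose rigid aluminium pan, 130 mm wide (x), 150 mm long (y), 17 mm high, about 0.25 to 0.5 kg, lying on the worktop on the cooker's -y side, turned up to 0.4 rad. Origin: centre of the pan's underside, 75 mm behind the nose face; y points from grip to nose.

How it is judged:
On the way, in this order (a step that is already met when the one before it is completed fails the run):
1. the tray's nose is at least 20 mm inside the tunnel mouth and the tray is in line with the tunnel (y of tray_nose in the frame of slot_mouth above 0.02 m and angle between the y axis of tray_nose and the y axis of slot_mouth, either way round below 0.06 rad), for 0.1 s.
2. the tray, past the catch, is pressed home: it presses on the cooker (pad and roller together) with more than 11 N (contact force between tray and cooker above 11 N and y of tray_nose in the frame of slot_stop above -0.007 m), for 0.2 s.
At the end, for the whole second after the job is handed in: The tray is home under the cooker: nose within 7 mm short of and 8 mm beyond the nominal stop place, held by the catch (still pressed by it with over 2.5 N), in the middle of the tunnel within 6 mm, in line with it and level within 0.06 rad, at rest and released (y of tray_nose in the frame of slot_stop between -0.007 and 0.008 m and x of tray_nose in the frame of slot_stop between -0.006 and 0.006 m and contact force between tray and cooker above 2.5 N and angle between the y axis of tray_nose and the y axis of slot_stop, either way round below 0.06 rad and angle between tray's own z axis and vertical below 0.06 rad and linear speed of tray below 0.01 m/s); the robot touches nothing.
It fails at once if the tray presses on the cooker (rails, roof, roller and stop pad together) with more than 24 N (contact force between tray and cooker above 24 N).
It fails at once if the pot is moved more than 15 mm or tipped (distance of pot from where it was at the start of the episode above 0.015 m or angle between pot's own z axis and vertical above 0.3 rad).
It fails at once if the mill is moved more than 15 mm or tipped (distance of mill from where it was at the start of the episode above 0.015 m or angle between mill's own z axis and vertical above 0.3 rad).
It fails at once if the bowl is moved more than 15 mm or tipped (distance of bowl from where it was at the start of the episode above 0.015 m or angle between bowl's own z axis and vertical above 0.3 rad).
It fails at once if the oil is moved more than 15 mm or tipped (distance of oil from where it was at the start of the episode above 0.015 m or angle between oil's own z axis and vertical above 0.3 rad).
It also fails if it takes over 72 s, if anything falls off the work surface, if the arm or the gripper's body presses on something with over 40 N, if the wrist force passes 120 N, or if a joint passes its speed limit or range.

## Robot

A 7-joint arm with a two-finger parallel gripper is mounted at the origin on the work surface. World frame = base frame: x ahead of the robot, y to its left, z up, the work surface at z = 0. Lengths are in m, angles in rad, forces in N, time in s.
With the tool pointing down it reaches from about 0.4 to 0.925 m from the base axis. Payload 4.1 kg.
Tool frame: the origin (TCP) lies at the very end of the fingers, on their centre line; the grasp point (between the pads) lies 19 mm behind it (env.pinch_z is the distance from the TCP to the grasp point, in m); z points along the fingers, y is the line along which they close (so a half turn about z gives the same grasp; the last joint's range is limited). The gripper opens to 85 mm and grips with 20 to 120 N. Pads are 22 mm wide; open, the fingers measure 114 mm over their backs; the gripper's body (76 mm by 85 mm) begins 54 mm behind the grasp point. The pads swing forward as they close: fully open they stand 13 mm farther back than shut.
Start: joints at [-1.331, 0.398, 0.045, 1.537, -0.019, 1.207, -0.051], TCP at [0.216, 0.613, 0.231] pointing down, gripper open.
Joint ranges: [-2.82, 2.82], [-0.49, 2.23], [-1.37, 1.46], [0, 2.46], [-1.36, 4.5], [0.23, 2], [-2.94, 2.94]. Speed limits (rad/s): [2.57, 2.57, 3.14, 3.14, 3.14, 3.14, 3.14].

## Interface

Orientations are given as a rotation vector (axis times angle).
In Python, from cell import env, cams, ticket gives the robot as it stands.
- The arm moves only by the shell command python3 -m creep 'ROWS' [FORCE]. ROWS is JSON, a list of rows, each a list of 7 numbers: the shift along the tool's x, y, z in units of 0.6 m (1.0 is 0.6 m), then the turn, a rotation vector about the tool's x, y, z in units of 180 degrees (1.0 is 180 degrees), then the opening, from 0 (shut) to 1 (fully open). A call has exactly 10 rows; each row is the pose to reach, as a shift and turn from the pose commanded when the call began, along the tool's axes at that moment, turning the shorter way round; what a row does not reach only later rows make up. A row lasts 1/12 s, in which the tool goes at most 41.7 mm and 7.16 degrees, less where a joint would pass 70% of its speed; a pose out of reach is approached as far as the arm can. A call with a number of a shift or a turn outside -1 to 1 is refused whole. A call with a gripper value outside its range is refused whole. The fingers move at their own pace and stop on an object; FORCE is the grip in N (left out, the last holds). Time passes only in rows, so rows that repeat a pose let the fingers close, or fill a call up. It gives the time, the measured TCP pose, the force, the opening and the grip force at its end, in the units of the state.
- env.sense(): the state, without advancing time (a new reading comes with each control period).
- cams.snapshot(name): name is "side" or "top"; returns (picture, depth): 480x640x3 uint8, red, green, blue; 480x640 float32, m along the optical axis (not along the pixel's ray), 0 where there is no reading.
- cams.calibration(name): a dict with "fx", "fy", "cx", "cy" (pixels), "world_from_camera" (4x4, takes a point from camera to world coordinates). Camera axes: x right, y up, looking along -z (the intrinsics and any distortion apply to the point x, -y, -z); pixel columns grow to the right and rows downward; lengths in m; the calibration is good to about 2 mm. A picture is of the moment at which its call begins. calibration takes no time and is no camera call.
- ticket.finish_job(): hands the job in; it is judged then, once.
The state is a dict: "time_s": time; "joints": joint angles; "qd": joint speeds; "joint_efforts": joint torques, N m; "tool_pos": TCP position; "ee_rot": TCP orientation; "contact_force": force on the tool from outside, world axes, zero at the start; "torque": the same for the moment, N m; "grip_width": opening from 0.0 (shut) to 1.0 (fully open); "grip_force": force on a finger pad.
Only numpy, scipy, OpenCV 4.12 (cv2) and the standard library are available. Lean on these libraries where they do the work, as an engineer would, in place of code of your own. Each camera call takes 0.05 s, during which the arm holds its last target. There are 200 camera calls.

## Working session

There is one attempt and no reset: what is moved stays moved. The work goes in short steps, Python scripts to look and compute and a shell command to move; the robot and the scene stay as the last step left them, time stands still between calls to the robot, and variables do not carry over. Pictures are saved under pics/ and viewed, at most 10 in all, crops included, and the job is handed in when it is done.

```bash
ls; mkdir -p pics; python3 - <<'E'
from cell import env,cams
import cv2,numpy as np
for n in("top","side"):
    p,d=cams.snapshot(n);cv2.imwrite(f"pics/{n}0.png",p[:,:,::-1]);np.savez(f"{n}0.npz",p=p,d=d);c=cams.calibration(n);print(n,c)
print(env.sense())
E
```

```text
pics
top {'fx': 485.65789466056384, 'fy': 485.65789466056384, 'cx': 315.2898705347855, 'cy': 238.40678440879793, 'world_from_camera': array([[ 0.01835811,  0.99825787, -0.05607317,  0.55715124],
       [-0.99981114,  0.01797114, -0.00739765, -0.04971588],
       [-0.00637706,  0.05619839,  0.99839926,  0.87600571],
       [ 0.        ,  0.        ,  0.        ,  1.        ]])}
side {'fx': 459.32345093808766, 'fy': 459.32345093808766, 'cx': 324.21832122792813, 'cy': 235.34565172892633, 'world_from_camera': array([[ 0.87653295,  0.35154247, -0.32879764,  0.33276781],
       [-0.48134002,  0.63827112, -0.60076765, -0.5781387 ],
       [-0.0013333 ,  0.6848561 ,  0.72867712,  0.73558137],
       [ 0.        ,  0.        ,  0.        ,  1.        ]])}
{'time_s': 0.1, 'joints': array([-1.3310166 ,  0.3991403 ,  0.04500303,  1.53774631, -0.01868796,
        1.20688963, -0.05069419]), 'qd': array([-0.00049088, -0.00232046,  0.00057576, -0.00232507,  0.0006514 ,
        0.0004128 ,  0.00134045]), 'joint_efforts': array([ 3.61633087e-03, -4.76258862e+01,  1.36991467e+00, -2.54951048e+01,
        1.19420851e-02,  4.99051661e-03, -3.97510078e-06]), 'tool_pos': array([0.21579236, 0.61253766, 0.23035571]), 'ee_rot': array([-5.29345963e-01, -3.09649469e+00,  2.75480326e-03]), 'contact_force': array([-0.22061735, -0.91869411,  0.52856963]), 'torque': array([-0.02137094,  0.03756098,  0.00625691]), 'grip_force': 0.0, 'grip_width': 1.0040566583489068}
```

View pics/top0.png

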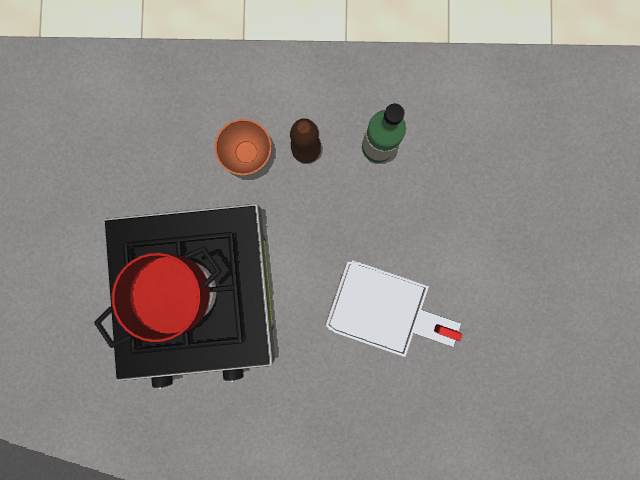

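View pics/side0.png

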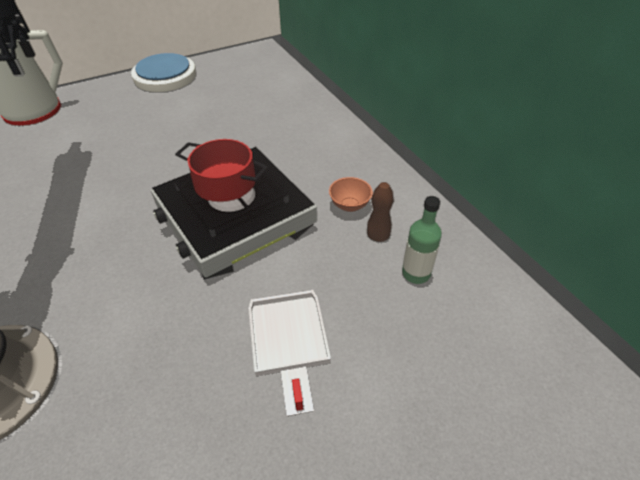

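The top view shows the tray pan (corners about (350,262), (428,287), (407,355), (328,327)), red grip at (448,332), and cooker top (105,220)–(271,364), mouth facing right (-y). The side view confirms the layout, with clear space between tray and mouth.

```bash
cat > h.py <<'E'
import numpy as np,cv2
from scipy.spatial.transform import Rotation as R
from cell import env,cams
def world(n,d):
    c=cams.calibration(n);v,u=np.mgrid[:480,:640]
    P=np.stack([(u-c["cx"])/c["fx"]*d,-(v-c["cy"])/c["fy"]*d,-d,np.ones_like(d)],-1)
    return (P@c["world_from_camera"].T)[...,:3]
def rect(xy):
    (c,s,a)=cv2.minAreaRect((xy*1000).astype(np.float32)); return np.round(c,1),np.round(s,1),round(a,2)
def shift(p,yaw_turn=None):
    s=env.sense();r=R.from_rotvec(s["ee_rot"]);return r.inv().apply(np.array(p)-s["tool_pos"])
def measure(n,p,d):
    W=world(n,d);hsv=cv2.cvtColor(p,cv2.COLOR_RGB2HSV).astype(int);ok=d>0
    x,y,z=W[...,0],W[...,1],W[...,2]
    red=ok&((hsv[...,0]<6)|(hsv[...,0]>174))&(hsv[...,1]>150)&(hsv[...,2]>90)&(y<-0.1)&(z<0.06)
    ck=ok&(z>0.062)&(z<0.078)&(y>-0.05)&(y<0.5)&(x>0.2)&(x<0.75)
    wh=ok&(hsv[...,1]<25)&(hsv[...,2]>190)&(z<0.03)&(y<0.1)&(x>.3)&(x<.8)
    return W,red,ck,wh
E
python3 - <<'E'
from h import *
for n in("top","side"):
    f=np.load(n+"0.npz");W,red,ck,wh=measure(n,f["p"],f["d"])
    for k,m in(("red",red),("ck",ck),("wh",wh)):
        m=cv2.morphologyEx(m.astype(np.uint8),cv2.MORPH_OPEN,np.ones((2,2)))>0
        q=W[m]; print(n,k,m.sum(),rect(q[:,:2]),np.percentile(q[:,2],[2,50,98]).round(4))
    if n=="top":
        for u,v in((350,264),(427,287),(407,353),(329,326),(107,222),(257,208),(269,362),(119,377),(423,321),(500,300)): print(u,v,W[v,u].round(4))
E
```

```text
top red 176 (array([ 490.4, -176.6]), array([286.3,  16.2]), 65.52) [0.0003 0.0405 0.0442]
top ck 15429 (array([497.4, 132.6]), array([300.9, 376.1]), 6.74) [0.0613 0.0753 0.1005]
top wh 6671 (array([ 478.8, -169.2]), array([275.7, 132.6]), 72.04) [0.0002 0.0038 0.0183]
350 264 [ 0.5613 -0.1064  0.003 ]
427 287 [ 0.5234 -0.2411  0.0183]
407 353 [ 0.4051 -0.2101  0.0008]
329 326 [ 0.452  -0.0702  0.0165]
107 222 [0.6232 0.3023 0.0752]
257 208 [0.6516 0.0546 0.0692]
269 362 [0.3994 0.0278 0.0766]
119 377 [0.3701 0.272  0.0748]
423 321 [ 0.4625 -0.2373  0.0049]
500 300 [ 0.5021 -0.375   0.0021]
side red 192 (array([ 396. , -421.3]), array([338.1,  10.8]), 69.87) [0.0107 0.0399 0.0427]
side ck 6704 (array([ 516.1, -139.9]), array([886.9, 340.8]), 88.32) [0.0609 0.0753 0.0998]
side wh 5690 (array([ 433.2, -329.9]), array([534.2, 133.3]), 72.02) [0.0007 0.0039 0.0189]
```

```bash
cat >> h.py <<'E'
def plane(n,uv,z):
    c=cams.calibration(n);T=c["world_from_camera"];uv=np.atleast_2d(uv).astype(float)
    r=np.c_[(uv[:,0]-c["cx"])/c["fx"],-(uv[:,1]-c["cy"])/c["fy"],-np.ones(len(uv))]@T[:3,:3].T
    return (T[:3,3]+r*((z-T[2,3])/r[:,2])[:,None])[:,:2]
def blob(m):
    k,l,s,_=cv2.connectedComponentsWithStats(m.astype(np.uint8));return l==1+np.argmax(s[1:,4])
def pts(m): v,u=np.nonzero(m);return np.c_[u,v]
E
python3 - <<'E'
from h import *
for n in("top","side"):
    f=np.load(n+"0.npz");W,red,ck,wh=measure(n,f["p"],f["d"])
    ck=cv2.morphologyEx((ck|((W[...,2]>.062)&(W[...,2]<.2)&(W[...,1]>-.02))).astype(np.uint8),cv2.MORPH_OPEN,np.ones((5,5)))
    for k,m,z in(("red",red,.04),("ck",ck,.07),("wh",wh,.017)):
        b=blob(m); 
        if k=="wh": b=blob(cv2.morphologyEx(b.astype(np.uint8),cv2.MORPH_OPEN,np.ones((39,39) if n=="top" else (35,35))))|0>0
        q=plane(n,pts(b),z); print(n,k,b.sum(),rect(q),q.mean(0).round(4))
        if k=="red": q3=W[b];q3=q3[q3[:,2]>.035];print(q3.mean(0),rect(q3[:,:2]))
        print(cv2.boxPoints(cv2.minAreaRect((q*1000).astype(np.float32))).round(0).tolist())
E
```

```text
top red 179 (array([ 447. , -275.2]), array([39.5, 13. ]), 71.71) [ 0.4469 -0.2751]
[ 0.44690636 -0.27510737  0.04042928] (array([ 446.8, -275.6]), array([40.2, 13. ]), 71.71)
[[435.0, -292.0], [447.0, -296.0], [459.0, -258.0], [447.0, -254.0]]
top ck 25697 (array([501.5, 176.3]), array([285.8, 282.2]), 6.69) [0.5088 0.1669]
[[343.0, 300.0], [376.0, 20.0], [660.0, 53.0], [627.0, 333.0]]Traceback (most recent call last):
  File "<stdin>", line 7, in <module>
  File "h.py", line 24, in blob
    k,l,s,_=cv2.connectedComponentsWithStats(m.astype(np.uint8));return l==1+np.argmax(s[1:,4])
                                                                             ~~~~~~~~~^^^^^^^^^
    return _wrapfunc(a, 'argmax', axis=axis, out=out, **kwds)
    return bound(*args, **kwds)
ValueError: attempt to get argmax of an empty sequence
```

```bash
python3 - <<'E'
from h import *
f=np.load("top0.npz");p,d=f["p"],f["d"];W,red,ck,wh=measure("top",p,d)
m=((W[...,2]>.05)&(d>0)).astype(np.uint8);m=cv2.morphologyEx(m,cv2.MORPH_CLOSE,np.ones((3,3)));m=blob(m)
def line(uv):
    q=plane("top",uv,.07);
    for _ in range(3):
        vx,vy,x,y=cv2.fitLine(q.astype(np.float32),cv2.DIST_HUBER,0,1e-6,1e-6).ravel()
        e=(q-[x,y])@[-vy,vx];q=q[abs(e)<.0025]
    return np.array([x,y]),np.array([vx,vy]),e.std(),len(q)
rows=range(222,350);cols=[c for c in range(125,245)]
R_=[(np.nonzero(m[v])[0].max()+.5,v) for v in rows]
L_=[(np.nonzero(m[v])[0].min()-.5,v) for v in range(230,300)]
T_=[(u,np.nonzero(m[:,u])[0].min()-.5) for u in cols]
B_=[(u,np.nonzero(m[:400,u])[0].max()+.5) for u in cols if not(145<u<180 or 215<u)]
for k,l in zip("RLTB",(R_,L_,T_,B_)):
    x,v,e,n=line(l);print(k,x.round(4),np.degrees(np.arctan2(v[1],v[0])).round(2),e.round(4),n)
# lime strip
h=cv2.cvtColor(p,cv2.COLOR_RGB2HSV).astype(int)
lm=(h[...,0]>25)&(h[...,0]<45)&(h[...,1]>60);lm[:200]=0;lm[:,:240]=0;lm[:,300:]=0
q=pts(blob(lm));print("lime",len(q),q.min(0),q.max(0),W[blob(lm)].mean(0))
# tray pan
w=blob(cv2.morphologyEx(wh.astype(np.uint8),cv2.MORPH_CLOSE,np.ones((3,3))));w=cv2.morphologyEx(w.astype(np.uint8),cv2.MORPH_OPEN,cv2.getStructuringElement(cv2.MORPH_ELLIPSE,(45,45)))
q=plane("top",pts(w),.017);print("pan",rect(q),q.mean(0))
E
```

```text
R [0.5232 0.0356] 6.67 0.0005 128
L [0.5528 0.3016] 6.7 0.0005 70
T [0.6455 0.1756] -83.28 0.0005 120
B [0.3739 0.183 ] -83.38 0.0005 57
lime 176 [263 240] [272 326] [0.5251221  0.03701196 0.03805441]
pan (array([ 485.2, -156.4]), array([156.7, 130. ]), 72.06) [ 0.48569251 -0.15400128]
```

```bash
cat >> h.py <<'E'
def go(p,deg=None):
    "shift and turn, in row units, to world point p with tool y at heading deg (mod 180)"
    s=env.sense();r=R.from_rotvec(s["ee_rot"]);M=r.as_matrix()
    print("shift",(r.inv().apply(np.array(p)-s["tool_pos"])/.6).round(4))
    if deg is not None:
        a=np.degrees(np.arctan2(M[1,1],M[0,1]));t=(deg-a+90)%180-90
        Rt=R.from_euler("z",t,degrees=True)*r
        z=R.align_vectors([[0,0,-1]],[Rt.as_matrix()[:,2]])[0]
        print("turn",((r.inv()*z*Rt).as_rotvec()/np.pi).round(4),"tool y heading",a.round(2),"by",t.round(2),"other",(t-180*np.sign(t)).round(2))
E
python3 - <<'E'
from h import *
go([.45,.2,.24]);go([.447,-.275,.24]);go([.447,-.275,.12],-18)
E
```

```text
shift [-0.5966 -0.5189 -0.0151]
shift [-0.8549 -1.2672 -0.0137]
shift [-0.8548 -1.2669  0.1863]
turn [-4.000e-04  5.000e-04  4.922e-01] tool y heading 70.6 by -88.6 other 91.4
```

```bash
python3 -m creep '[[-0.06,-0.05,-0.015,0,0,0.03,1],[-0.12,-0.10,-0.015,0,0,0.06,1],[-0.17,-0.15,-0.015,0,0,0.09,1],[-0.22,-0.20,-0.015,0,0,0.12,1],[-0.27,-0.25,-0.015,0,0,0.15,1],[-0.32,-0.30,-0.015,0,0,0.18,1],[-0.37,-0.35,-0.015,0,0,0.2,1],[-0.42,-0.40,-0.015,0,0,0.22,1],[-0.47,-0.45,-0.015,0,0,0.24,1],[-0.52,-0.5,-0.015,0,0,0.25,1]]' 60
python3 -c "
from h import *
go([.45,0,.24],-18);go([.447,-.275,.24]);go([.447,-.275,.12],-18)"
```

```text
time_s: 0.93
tool_pos: [0.4034, 0.2398, 0.2401]
ee_rot: [-1.677, -2.656, -0.0]
contact_force: [0.9, 0.4, -0.3]
grip_width: 0.998
grip_force: 0.0
shift [-3.943e-01 -1.016e-01  1.000e-04]
turn [-1.000e-04 -1.000e-04  2.414e-01] tool y heading 25.46 by -43.46 other 136.54
shift [-0.806  -0.3031 -0.    ]
shift [-0.806  -0.3031  0.2   ]
turn [-1.000e-04 -1.000e-04  2.414e-01] tool y heading 25.46 by -43.46 other 136.54
```

```bash
python3 -m creep '[[-0.065,-0.02,0,0,0,0.03,1],[-0.13,-0.04,0,0,0,0.06,1],[-0.195,-0.06,0,0,0,0.09,1],[-0.26,-0.08,0,0,0,0.12,1],[-0.325,-0.1,0,0,0,0.15,1],[-0.39,-0.13,0,0,0,0.18,1],[-0.455,-0.16,0,0,0,0.2,1],[-0.52,-0.19,0,0,0,0.22,1],[-0.58,-0.22,0,0,0,0.24,1],[-0.64,-0.25,0,0,0,0.2414,1]]'
python3 -m creep '[[-0.05,0,0,0,0,0,1],[-0.1,0,0,0,0,0,1],[-0.1,0,0,0,0,0,1],[-0.1,0,0,0,0,0,1],[-0.1,0,0,0,0,0,1],[-0.1,0,0,0,0,0,1],[-0.1,0,0,0,0,0,1],[-0.1,0,0,0,0,0,1],[-0.1,0,0,0,0,0,1],[-0.1,0,0,0,0,0,1]]'
python3 -c "
from h import *
go([.447,-.275,.10],-18);go([.447,-.275,.012],-18)"
```

```text
time_s: 1.77
tool_pos: [0.4331, -0.1699, 0.2403]
ee_rot: [-2.541, -1.847, -0.002]
contact_force: [1.5, -1.1, -0.0]
grip_width: 1.0
grip_force: 0.0
time_s: 2.6
tool_pos: [0.4156, -0.2247, 0.2403]
ee_rot: [-2.538, -1.851, -0.0]
contact_force: [-0.6, -0.6, -0.4]
grip_width: 1.0
grip_force: 0.0
shift [-0.0638  0.0754  0.2338]
turn [ 0.     -0.0001  0.0011] tool y heading -17.8 by -0.2 other 179.8
shift [-0.0639  0.0754  0.3805]
turn [ 0.     -0.0001  0.0011] tool y heading -17.8 by -0.2 other 179.8
```

```bash
python3 -m creep '[[-0.03,0.038,0.05,0,0,0,1],[-0.064,0.075,0.1,0,0,0,1],[-0.064,0.075,0.15,0,0,0,1],[-0.064,0.075,0.2,0,0,0,0.6],[-0.064,0.075,0.25,0,0,0,0.6],[-0.064,0.075,0.285,0,0,0,0.6],[-0.064,0.075,0.285,0,0,0,0.6],[-0.064,0.075,0.285,0,0,0,0.6],[-0.064,0.075,0.285,0,0,0,0.6],[-0.064,0.075,0.285,0,0,0,0.6]]'
python3 - <<'E'
from h import *
go([.447,-.275,.012],-18)
for n in("top","side"):
    p,d=cams.snapshot(n);cv2.imwrite(f"pics/{n}1.png",p[:,:,::-1])
    W,red,ck,wh=measure(n,p,d)
    print(n,red.sum(), W[blob(red)].mean(0))
a=cv2.imread("pics/side1.png")[300:470,200:420];cv2.imwrite("pics/side1c.png",cv2.resize(a,None,fx=3,fy=3))
E
```

```text
time_s: 3.43
tool_pos: [0.4478, -0.2763, 0.071]
ee_rot: [2.537, 1.848, 0.003]
contact_force: [-1.5, 0.0, -0.2]
grip_width: 0.6
grip_force: 0.0
shift [ 0.0017 -0.0023  0.0984]
turn [0.0011 0.     0.0009] tool y heading -17.85 by -0.15 other 179.85
top 153 [ 0.44732178 -0.2737585   0.04048496]
side 203 [ 0.44542852 -0.28271559  0.03691838]
```

View pics/side1c.png

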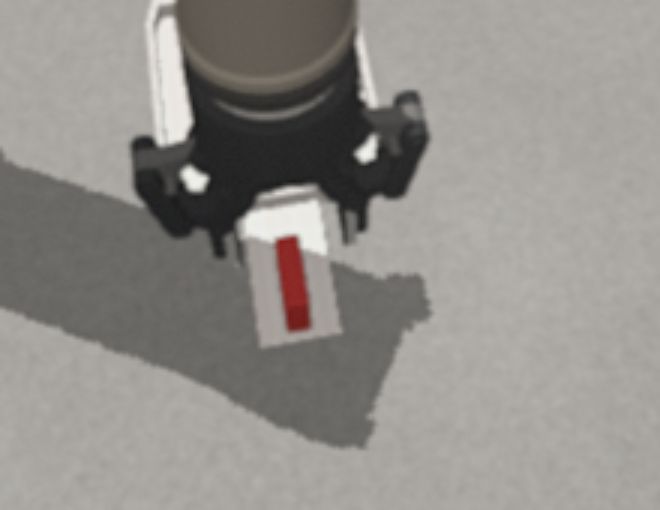

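The crop shows the red grip at (292,283), centred between the two fingertips (220,245) and (350,230). Now descend and close.

```bash
python3 -m creep '[[0.002,-0.002,0.03,0,0,0,0.6],[0.002,-0.002,0.06,0,0,0,0.6],[0.002,-0.002,0.08,0,0,0,0.6],[0.002,-0.002,0.097,0,0,0,0.6],[0.002,-0.002,0.097,0,0,0,0.6],[0.002,-0.002,0.097,0,0,0,0.3],[0.002,-0.002,0.097,0,0,0,0],[0.002,-0.002,0.097,0,0,0,0],[0.002,-0.002,0.097,0,0,0,0],[0.002,-0.002,0.097,0,0,0,0]]' 40
python3 - <<'E'
from h import *
go([.5549,-.2069,.0125],6.68)
print(env.sense()["torque"])
E
```

```text
time_s: 4.37
tool_pos: [0.4465, -0.2747, 0.012]
ee_rot: [2.538, 1.848, 0.002]
contact_force: [0.1, 0.6, 4.5]
grip_width: 0.157
grip_force: 39.9
shift [ 0.163   0.1372 -0.0005]
turn [ 0.0007  0.0002 -0.1365] tool y heading -17.89 by 24.57 other -155.43
[ 0.02556829  0.04515729 -0.22173303]
```

```bash
python3 -m creep '[[0.01,0.01,-0.0008,0,0,-0.01,0],[0.03,0.025,-0.0008,0,0,-0.025,0],[0.05,0.042,-0.0008,0,0,-0.042,0],[0.07,0.059,-0.0008,0,0,-0.059,0],[0.09,0.076,-0.0008,0,0,-0.076,0],[0.11,0.093,-0.0008,0,0,-0.093,0],[0.13,0.11,-0.0008,0,0,-0.11,0],[0.15,0.127,-0.0008,0,0,-0.126,0],[0.163,0.137,-0.0008,0,0,-0.1365,0],[0.163,0.137,-0.0008,0,0,-0.1365,0]]'
python3 - <<'E'
from h import *
n="top";p,d=cams.snapshot(n);cv2.imwrite("pics/top2.png",p[:,:,::-1]);np.savez("top2.npz",p=p,d=d)
W,red,ck,wh=measure(n,p,d)
a=np.radians(6.68);e=np.array([np.cos(a),np.sin(a)]);dd=np.array([-e[1],e[0]])
w=blob(wh);q=plane(n,pts(w),.017);l=np.c_[q@e-.5271,q@dd+.0255]
print("rect tunnel frame",rect(l),l.min(0),l.max(0),env.sense()["tool_pos"],env.sense()["contact_force"],env.sense()["torque"])
t=env.sense()["tool_pos"][:2];print("tcp",t@e-.5271,t@dd+.0255)
go([.5549,-.2069,.0125],6.68)
E
```

```text
time_s: 5.2
tool_pos: [0.5576, -0.2037, 0.012]
ee_rot: [2.076, 2.355, 0.003]
contact_force: [0.7, -0.1, 4.6]
grip_width: 0.156
grip_force: 39.9
rect tunnel frame (array([   1.2, -128.2]), array([130.6, 179.6]), 0.59) [-0.06452592 -0.21781243] [ 0.06683986 -0.03806635] [ 0.55725477 -0.2037804   0.01200095] [2.09201718 0.53270535 2.97240714] [-0.01068118 -0.179347    0.11139251]
tcp 0.0026671808889223714 -0.24171912906088724
shift [-0.0047 -0.0045 -0.0008]
turn [ 0.0009 -0.0002  0.0022] tool y heading 7.07 by -0.39 other 179.61
```

View pics/top2.png

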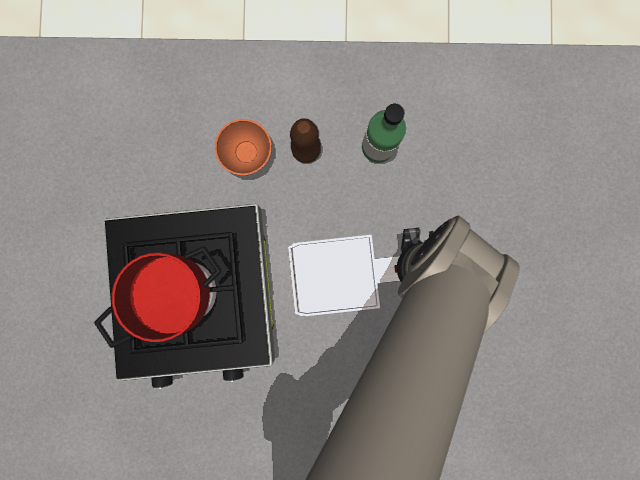

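The top view shows the tray at (290–380, 235–315) lined up before the mouth (265–270), held at (395,270). Fine-correct 2.5 mm sideways and about 0.5°, approaching to just before the mouth.

```bash
python3 -m creep '[[0.004,-0.001,0,0,0,0.001,0],[0.008,-0.002,0,0,0,0.002,0],[0.013,-0.003,0,0,0,0.003,0],[0.018,-0.004,0,0,0,0.003,0],[0.023,-0.0042,0,0,0,0.003,0],[0.028,-0.0042,0,0,0,0.003,0],[0.033,-0.0042,0,0,0,0.003,0],[0.038,-0.0042,0,0,0,0.003,0],[0.042,-0.0042,0,0,0,0.003,0],[0.042,-0.0042,0,0,0,0.003,0]]'
cat >> h.py <<'E'
a_=np.radians(6.68);E_=np.array([np.cos(a_),np.sin(a_)]);D_=np.array([-E_[1],E_[0]])
def st():
    s=env.sense();t=s["tool_pos"][:2];f=s["contact_force"];M=R.from_rotvec(s["ee_rot"]).as_matrix()
    print("t",round(s["time_s"],2),"tcp x,y mm",((t@E_-.5271)*1e3).round(2),((t@D_+.0255)*1e3).round(2),"z",(s["tool_pos"][2]*1e3).round(2),"dev",(np.degrees(np.arctan2(M[1,1],M[0,1]))-6.68).round(2),"F e,d,z",(f[:2]@E_).round(2),(f[:2]@D_).round(2),f[2].round(2),"T",s["torque"].round(2))
E
python3 - <<'E'
from h import *
n="top";p,d=cams.snapshot(n)
W,red,ck,wh=measure(n,p,d);w=blob(wh);w[:,382:]=0
w=cv2.morphologyEx(w.astype(np.uint8),cv2.MORPH_OPEN,cv2.getStructuringElement(cv2.MORPH_ELLIPSE,(35,35)))
q=plane(n,pts(w),.017);l=np.c_[q@E_-.5271,q@D_+.0255];print(rect(l),l.min(0),l.max(0));st()
E
```

```text
time_s: 6.08
tool_pos: [0.5482, -0.182, 0.012]
ee_rot: [2.098, 2.337, -0.001]
contact_force: [0.1, -4.1, 5.5]
grip_width: 0.156
grip_force: 40.1Traceback (most recent call last):
  File "<stdin>", line 5, in <module>
    return umr_minimum(a, axis, None, out, keepdims, initial, where)
ValueError: zero-size array to reduction operation minimum which has no identity
```

```bash
python3 - <<'E'
from h import *
n="top";p,d=cams.snapshot(n)
W,red,ck,wh=measure(n,p,d);w=blob(wh);q=plane(n,pts(w),.017);l=np.c_[q@E_-.5271,q@D_+.0255]
print(len(l),rect(l),l.min(0),l.max(0));st();l=l[l[:,1]>-.15]; print(rect(l))
E
```

```text
6029 (array([  -3. , -105.5]), array([180.1, 130.6]), 89.33) [-0.06843615 -0.19581002] [ 0.06280684 -0.01481339]
t 6.18 tcp x,y mm -3.8 -219.02 z 12.0 dev -0.53 F e,d,z 0.69 -4.77 5.54 T [-0.8  -0.14 -0.1 ]
(array([ -2.7, -82.9]), array([135. , 130.5]), 89.45)
```

```bash
python3 -c "
from h import *
st()"; python3 -m creep '[[0,0.003,0,0,0,-0.0015,0],[0,0.006,0,0,0,-0.003,0],[0,0.006,0,0,0,-0.003,0],[0,0.006,0,0,0,-0.003,0],[0,0.006,0,0,0,-0.003,0],[0,0.006,0,0,0,-0.003,0],[0,0.006,0,0,0,-0.003,0],[0,0.006,0,0,0,-0.003,0],[0,0.006,0,0,0,-0.003,0],[0,0.006,0,0,0,-0.003,0]]'
python3 - <<'E'
from h import *
n="top";p,d=cams.snapshot(n)
W,red,ck,wh=measure(n,p,d);w=blob(wh);q=plane(n,pts(w),.017);l=np.c_[q@E_-.5271,q@D_+.0255]
st();l=l[l[:,1]>-.15]; print(rect(l))
E
```

```text
t 6.18 tcp x,y mm -3.8 -219.02 z 12.0 dev -0.53 F e,d,z 0.69 -4.77 5.54 T [-0.8  -0.14 -0.1 ]
time_s: 7.02
tool_pos: [0.5488, -0.1819, 0.012]
ee_rot: [-2.087, -2.343, 0.004]
contact_force: [-6.6, -3.4, 12.4]
grip_width: 0.157
grip_force: 41.1
t 7.07 tcp x,y mm -3.17 -218.99 z 11.96 dev -0.07 F e,d,z -6.33 -3.46 12.08 T [-0.75  0.92 -0.1 ]
(array([ -2.9, -83.1]), array([134. , 130.7]), 89.81)
```

```bash
python3 -m creep '[[0,0,-0.0005,0,0,0,0],[0,0,-0.001,0,0,0,0],[0,0,-0.0015,0,0,0,0],[0,0,-0.002,0,0,0,0],[0,0,-0.002,0,0,0,0],[0,0,-0.002,0,0,0,0],[0,0,-0.002,0,0,0,0],[0,0,-0.002,0,0,0,0],[0,0,-0.002,0,0,0,0],[0,0,-0.002,0,0,0,0]]'
python3 -c "
from h import *
st()"
```

```text
time_s: 7.9
tool_pos: [0.5519, -0.1797, 0.0121]
ee_rot: [-2.085, -2.348, -0.001]
contact_force: [0.3, 0.6, -1.8]
grip_width: 0.158
grip_force: 38.9
t 7.9 tcp x,y mm 0.19 -217.15 z 12.1 dev 0.1 F e,d,z 0.36 0.6 -1.81 T [-0.08  0.05  0.1 ]
```

```bash
python3 -m creep '[[0.008,0,0,0,0,0,0],[0.018,0,0,0,0,0,0],[0.028,0,0,0,0,0,0],[0.038,0,0,0,0,0,0],[0.048,0,0,0,0,0,0],[0.058,0,0,0,0,0,0],[0.068,0,0,0,0,0,0],[0.078,0,0,0,0,0,0],[0.085,0,0,0,0,0,0],[0.085,0,0,0,0,0,0]]'
python3 - <<'E'
from h import *
n="top";p,d=cams.snapshot(n)
W,red,ck,wh=measure(n,p,d);w=blob(wh);q=plane(n,pts(w),.017);l=np.c_[q@E_-.5271,q@D_+.0255]
st();l=l[(l[:,1]>-.10)&(l[:,1]<-.015)]; print(rect(l))
E
```

```text
time_s: 8.73
tool_pos: [0.546, -0.1287, 0.0126]
ee_rot: [-2.085, -2.348, -0.001]
contact_force: [0.2, 0.1, -4.4]
grip_width: 0.157
grip_force: 38.9
t 8.78 tcp x,y mm 0.18 -166.53 z 12.66 dev 0.11 F e,d,z 0.37 0.52 -3.17 T [-0.18 -0.01  0.04]
(array([  2.6, -57.5]), array([ 84.9, 124.6]), 89.99)
```

```bash
python3 -m creep '[[0.008,0,0.0003,0,0,0,0],[0.018,0,0.0003,0,0,0,0],[0.028,0,0.0003,0,0,0,0],[0.038,0,0.0003,0,0,0,0],[0.048,0,0.0003,0,0,0,0],[0.058,0,0.0003,0,0,0,0],[0.068,0,0.0003,0,0,0,0],[0.078,0,0.0003,0,0,0,0],[0.088,0,0.0003,0,0,0,0],[0.095,0,0.0003,0,0,0,0]]'
python3 -c "
from h import *
st()"
python3 -m creep '[[0.005,0,0.0,0,0,0,0],[0.01,0,0,0,0,0,0],[0.015,0,0,0,0,0,0],[0.02,0,0,0,0,0,0],[0.025,0,0,0,0,0,0],[0.03,0,0,0,0,0,0],[0.033,0,0,0,0,0,0],[0.033,0,0,0,0,0,0],[0.033,0,0,0,0,0,0],[0.033,0,0,0,0,0,0]]'
python3 -c "
from h import *
st()"
```

```text
time_s: 9.62
tool_pos: [0.5393, -0.0727, 0.0125]
ee_rot: [-2.086, -2.348, -0.0]
contact_force: [-0.2, -0.7, -4.0]
grip_width: 0.155
grip_force: 39.0
t 9.62 tcp x,y mm 0.09 -109.45 z 12.53 dev 0.07 F e,d,z -0.33 -0.65 -4.02 T [-0.3  -0.06 -0.01]
time_s: 10.45
tool_pos: [0.5371, -0.0539, 0.0126]
ee_rot: [-2.087, -2.348, -0.0]
contact_force: [0.1, -0.4, -2.7]
grip_width: 0.154
grip_force: 39.0
t 10.45 tcp x,y mm 0.05 -90.53 z 12.57 dev 0.04 F e,d,z 0.03 -0.42 -2.73 T [-0.11 -0.12 -0.01]
```

```bash
for i in 1; do python3 -m creep '[[0.002,0,0.0,0,0,0,0],[0.004,0,0,0,0,0,0],[0.006,0,0,0,0,0,0],[0.008,0,0,0,0,0,0],[0.01,0,0,0,0,0,0],[0.012,0,0,0,0,0,0],[0.014,0,0,0,0,0,0],[0.016,0,0,0,0,0,0],[0.018,0,0,0,0,0,0],[0.02,0,0,0,0,0,0]]'; done
python3 -c "
from h import *
st()"
python3 -m creep '[[0.001,0,0.0,0,0,0,0],[0.002,0,0,0,0,0,0],[0.003,0,0,0,0,0,0],[0.004,0,0,0,0,0,0],[0.005,0,0,0,0,0,0],[0.006,0,0,0,0,0,0],[0.007,0,0,0,0,0,0],[0.008,0,0,0,0,0,0],[0.008,0,0,0,0,0,0],[0.008,0,0,0,0,0,0]]'
python3 -c "
from h import *
st()"
```

```text
time_s: 11.28
tool_pos: [0.5357, -0.0421, 0.0126]
ee_rot: [-2.088, -2.348, -0.0]
contact_force: [-1.2, -0.6, -3.3]
grip_width: 0.158
grip_force: 39.0
t 11.28 tcp x,y mm 0.07 -78.63 z 12.6 dev 0.03 F e,d,z -1.3 -0.41 -3.34 T [-0.33 -0.06 -0.02]
time_s: 12.12
tool_pos: [0.5351, -0.0372, 0.0126]
ee_rot: [-2.087, -2.348, -0.0]
contact_force: [0.6, -0.7, -3.0]
grip_width: 0.156
grip_force: 39.0
t 12.12 tcp x,y mm 0.05 -73.72 z 12.56 dev 0.04 F e,d,z 0.51 -0.77 -2.97 T [-0.22 -0.1  -0.01]
```

```bash
python3 -m creep '[[0.001,0,0.0,0,0,0,0],[0.002,0,0,0,0,0,0],[0.003,0,0,0,0,0,0],[0.004,0,0,0,0,0,0],[0.005,0,0,0,0,0,0],[0.006,0,0,0,0,0,0],[0.007,0,0,0,0,0,0],[0.007,0,0,0,0,0,0],[0.007,0,0,0,0,0,0],[0.007,0,0,0,0,0,0]]'
python3 -c "
from h import *
st()"

```

```text
time_s: 12.95
tool_pos: [0.5347, -0.033, 0.0126]
ee_rot: [-2.087, -2.348, -0.0]
contact_force: [0.0, 0.5, -2.6]
grip_width: 0.155
grip_force: 39.0
t 12.95 tcp x,y mm 0.08 -69.5 z 12.58 dev 0.04 F e,d,z 0.09 0.47 -2.64 T [-0.24 -0.09 -0.04]
```

```bash
python3 -m creep '[[0.001,0,0.0,0,0,0,0],[0.002,0,0,0,0,0,0],[0.003,0,0,0,0,0,0],[0.004,0,0,0,0,0,0],[0.005,0,0,0,0,0,0],[0.005,0,0,0,0,0,0],[0.005,0,0,0,0,0,0],[0.005,0,0,0,0,0,0],[0.005,0,0,0,0,0,0],[0.005,0,0,0,0,0,0]]'
python3 -c "
from h import *
st()"

```

```text
time_s: 13.78
tool_pos: [0.5347, -0.0323, 0.0129]
ee_rot: [2.087, 2.345, -0.001]
contact_force: [0.6, -5.9, -2.6]
grip_width: 0.155
grip_force: 39.1
t 13.78 tcp x,y mm 0.19 -68.81 z 12.93 dev -0.02 F e,d,z -0.04 -5.9 -2.63 T [-1.26 -0.05  0.04]
```

```bash
python3 -m creep '[[0.0005,0,0.0,0,0,0,0],[0.001,0,0,0,0,0,0],[0.0015,0,0,0,0,0,0],[0.002,0,0,0,0,0,0],[0.002,0,0,0,0,0,0],[0.002,0,0,0,0,0,0],[0.002,0,0,0,0,0,0],[0.002,0,0,0,0,0,0],[0.002,0,0,0,0,0,0],[0.002,0,0,0,0,0,0]]'
python3 -c "
from h import *
st()"

```

```text
time_s: 14.62
tool_pos: [0.5346, -0.0322, 0.0131]
ee_rot: [2.087, 2.343, -0.002]
contact_force: [0.1, -7.1, -1.8]
grip_width: 0.157
grip_force: 39.2
t 14.62 tcp x,y mm 0.15 -68.64 z 13.05 dev -0.05 F e,d,z -0.68 -7.06 -1.83 T [-1.61 -0.07  0.17]
```

```bash
python3 -m creep '[[0.0005,0,0.0,0,0,0,0],[0.001,0,0,0,0,0,0],[0.0015,0,0,0,0,0,0],[0.002,0,0,0,0,0,0],[0.002,0,0,0,0,0,0],[0.002,0,0,0,0,0,0],[0.002,0,0,0,0,0,0],[0.002,0,0,0,0,0,0],[0.002,0,0,0,0,0,0],[0.002,0,0,0,0,0,0]]'
python3 -c "
from h import *
st()"

```

```text
time_s: 15.45
tool_pos: [0.5344, -0.0309, 0.013]
ee_rot: [2.087, 2.344, -0.002]
contact_force: [0.3, -6.1, -1.8]
grip_width: 0.154
grip_force: 39.2
t 15.45 tcp x,y mm 0.13 -67.33 z 13.03 dev -0.05 F e,d,z -0.39 -6.09 -1.82 T [-1.56 -0.1   0.06]
```

Moving over the roller at about 6–7 N. Keep going in small steps.

```bash
for i in 1; do python3 -m creep '[[0.0005,0,0.0,0,0,0,0],[0.001,0,0,0,0,0,0],[0.0015,0,0,0,0,0,0],[0.002,0,0,0,0,0,0],[0.0025,0,0,0,0,0,0],[0.003,0,0,0,0,0,0],[0.003,0,0,0,0,0,0],[0.003,0,0,0,0,0,0],[0.003,0,0,0,0,0,0],[0.003,0,0,0,0,0,0]]'; done
python3 -c "
from h import *
st()"
python3 -m creep '[[0.0005,0,0.0,0,0,0,0],[0.001,0,0,0,0,0,0],[0.0015,0,0,0,0,0,0],[0.002,0,0,0,0,0,0],[0.002,0,0,0,0,0,0],[0.002,0,0,0,0,0,0],[0.002,0,0,0,0,0,0],[0.002,0,0,0,0,0,0],[0.002,0,0,0,0,0,0],[0.002,0,0,0,0,0,0]]'
python3 -c "
from h import *
st()"

```

```text
time_s: 16.28
tool_pos: [0.5342, -0.0288, 0.013]
ee_rot: [2.087, 2.344, -0.002]
contact_force: [0.3, -6.5, -1.4]
grip_width: 0.156
grip_force: 39.2
t 16.28 tcp x,y mm 0.12 -65.23 z 12.99 dev -0.04 F e,d,z -0.42 -6.46 -1.44 T [-1.45 -0.06  0.11]
time_s: 17.12
tool_pos: [0.534, -0.0273, 0.0129]
ee_rot: [2.087, 2.344, -0.002]
contact_force: [-0.5, -6.2, -2.6]
grip_width: 0.156
grip_force: 39.2
t 17.12 tcp x,y mm 0.11 -63.78 z 12.94 dev -0.04 F e,d,z -1.21 -6.08 -2.59 T [-1.4  -0.12  0.04]
```

```bash
for i in 1; do python3 -m creep '[[0.0005,0,0.0,0,0,0,0],[0.001,0,0,0,0,0,0],[0.0015,0,0,0,0,0,0],[0.002,0,0,0,0,0,0],[0.0025,0,0,0,0,0,0],[0.003,0,0,0,0,0,0],[0.003,0,0,0,0,0,0],[0.003,0,0,0,0,0,0],[0.003,0,0,0,0,0,0],[0.003,0,0,0,0,0,0]]'; done
python3 -c "
from h import *
st()"
python3 -m creep '[[0.0005,0,0.0,0,0,0,0],[0.001,0,0,0,0,0,0],[0.0015,0,0,0,0,0,0],[0.002,0,0,0,0,0,0],[0.0025,0,0,0,0,0,0],[0.003,0,0,0,0,0,0],[0.003,0,0,0,0,0,0],[0.003,0,0,0,0,0,0],[0.003,0,0,0,0,0,0],[0.003,0,0,0,0,0,0]]'
python3 -c "
from h import *
st()"

```

```text
time_s: 17.95
tool_pos: [0.5337, -0.0251, 0.0129]
ee_rot: [2.087, 2.345, -0.001]
contact_force: [-0.3, -5.5, -1.4]
grip_width: 0.157
grip_force: 39.1
t 17.95 tcp x,y mm 0.08 -61.49 z 12.89 dev -0.03 F e,d,z -0.89 -5.39 -1.37 T [-1.23 -0.07  0.07]
time_s: 18.78
tool_pos: [0.5333, -0.021, 0.0126]
ee_rot: [-2.087, -2.348, -0.001]
contact_force: [1.0, -2.8, -1.6]
grip_width: 0.157
grip_force: 39.1
t 18.78 tcp x,y mm 0.13 -57.42 z 12.57 dev 0.04 F e,d,z 0.63 -2.89 -1.57 T [-0.8  -0.16 -0.02]
```

```bash
python3 -m creep '[[0.0005,0,0.0,0,0,0,0],[0.001,0,0,0,0,0,0],[0.0015,0,0,0,0,0,0],[0.002,0,0,0,0,0,0],[0.0025,0,0,0,0,0,0],[0.003,0,0,0,0,0,0],[0.003,0,0,0,0,0,0],[0.003,0,0,0,0,0,0],[0.003,0,0,0,0,0,0],[0.003,0,0,0,0,0,0]]'
python3 -c "
from h import *
st()"
python3 -m creep '[[0.0005,0,0.0,0,0,0,0],[0.001,0,0,0,0,0,0],[0.0015,0,0,0,0,0,0],[0.002,0,0,0,0,0,0],[0.002,0,0,0,0,0,0],[0.002,0,0,0,0,0,0],[0.002,0,0,0,0,0,0],[0.002,0,0,0,0,0,0],[0.002,0,0,0,0,0,0],[0.002,0,0,0,0,0,0]]'
python3 -c "
from h import *
st()"

```

```text
time_s: 19.62
tool_pos: [0.533, -0.0192, 0.0125]
ee_rot: [-2.087, -2.347, -0.001]
contact_force: [0.1, -1.1, -2.7]
grip_width: 0.156
grip_force: 39.0
t 19.62 tcp x,y mm 0.03 -55.57 z 12.54 dev 0.04 F e,d,z -0.07 -1.09 -2.71 T [-0.58 -0.15  0.01]
time_s: 20.45
tool_pos: [0.5328, -0.0182, 0.0126]
ee_rot: [-2.087, -2.348, -0.0]
contact_force: [0.3, -1.7, -2.7]
grip_width: 0.154
grip_force: 39.1
t 20.45 tcp x,y mm 0.01 -54.57 z 12.56 dev 0.03 F e,d,z 0.15 -1.73 -2.66 T [-0.5  -0.14 -0.06]
```

```bash
python3 -m creep '[[0.0005,0,0.0,0,0,0,0],[0.001,0,0,0,0,0,0],[0.0015,0,0,0,0,0,0],[0.002,0,0,0,0,0,0],[0.002,0,0,0,0,0,0],[0.002,0,0,0,0,0,0],[0.002,0,0,0,0,0,0],[0.002,0,0,0,0,0,0],[0.002,0,0,0,0,0,0],[0.002,0,0,0,0,0,0]]'
python3 -c "
from h import *
st()"
python3 -m creep '[[0.0005,0,0.0,0,0,0,0],[0.001,0,0,0,0,0,0],[0.0015,0,0,0,0,0,0],[0.0015,0,0,0,0,0,0],[0.0015,0,0,0,0,0,0],[0.0015,0,0,0,0,0,0],[0.0015,0,0,0,0,0,0],[0.0015,0,0,0,0,0,0],[0.0015,0,0,0,0,0,0],[0.0015,0,0,0,0,0,0]]'
python3 -c "
from h import *
st()"

```

```text
time_s: 21.28
tool_pos: [0.5327, -0.0168, 0.0126]
ee_rot: [-2.087, -2.347, -0.0]
contact_force: [1.1, -0.6, -2.4]
grip_width: 0.157
grip_force: 39.0
t 21.28 tcp x,y mm 0.03 -53.17 z 12.56 dev 0.04 F e,d,z 1.06 -0.73 -2.44 T [-0.25 -0.1  -0.1 ]
time_s: 22.12
tool_pos: [0.5327, -0.0163, 0.0126]
ee_rot: [-2.088, -2.348, -0.0]
contact_force: [-0.0, -1.5, -2.2]
grip_width: 0.154
grip_force: 39.0
t 22.12 tcp x,y mm 0.06 -52.63 z 12.61 dev 0.03 F e,d,z -0.22 -1.51 -2.16 T [-0.43 -0.1  -0.02]
```

```bash
python3 -m creep '[[0.0005,0,0.0,0,0,0,0],[0.001,0,0,0,0,0,0],[0.0015,0,0,0,0,0,0],[0.0015,0,0,0,0,0,0],[0.0015,0,0,0,0,0,0],[0.0015,0,0,0,0,0,0],[0.0015,0,0,0,0,0,0],[0.0015,0,0,0,0,0,0],[0.0015,0,0,0,0,0,0],[0.0015,0,0,0,0,0,0]]'
python3 -c "
from h import *
st()"

```

```text
time_s: 22.95
tool_pos: [0.5327, -0.0158, 0.0126]
ee_rot: [2.087, 2.347, -0.0]
contact_force: [-0.3, -3.7, -2.6]
grip_width: 0.154
grip_force: 39.1
t 22.95 tcp x,y mm 0.11 -52.12 z 12.64 dev 0.02 F e,d,z -0.74 -3.65 -2.62 T [-0.92 -0.21  0.02]
```

```bash
python3 -m creep '[[0.0005,0,0.0,0,0,0,0],[0.001,0,0,0,0,0,0],[0.0015,0,0,0,0,0,0],[0.002,0,0,0,0,0,0],[0.002,0,0,0,0,0,0],[0.002,0,0,0,0,0,0],[0.002,0,0,0,0,0,0],[0.002,0,0,0,0,0,0],[0.002,0,0,0,0,0,0],[0.002,0,0,0,0,0,0]]'
python3 -c "
from h import *
st()"

```

```text
time_s: 23.78
tool_pos: [0.5327, -0.0157, 0.0128]
ee_rot: [2.087, 2.346, -0.001]
contact_force: [2.1, -7.2, -1.8]
grip_width: 0.156
grip_force: 39.1
t 23.78 tcp x,y mm 0.14 -52.05 z 12.81 dev -0.01 F e,d,z 1.22 -7.4 -1.82 T [-1.4  -0.23  0.08]
```

```bash
python3 -m creep '[[0.0005,0,0.0,0,0,0,0],[0.001,0,0,0,0,0,0],[0.0015,0,0,0,0,0,0],[0.0018,0,0,0,0,0,0],[0.0018,0,0,0,0,0,0],[0.0018,0,0,0,0,0,0],[0.0018,0,0,0,0,0,0],[0.0018,0,0,0,0,0,0],[0.0018,0,0,0,0,0,0],[0.0018,0,0,0,0,0,0]]'
python3 -c "
from h import *
st()"

```

```text
time_s: 24.62
tool_pos: [0.5327, -0.0157, 0.0129]
ee_rot: [2.087, 2.344, -0.002]
contact_force: [0.4, -7.8, -1.6]
grip_width: 0.158
grip_force: 39.2
t 24.62 tcp x,y mm 0.16 -52.04 z 12.93 dev -0.03 F e,d,z -0.52 -7.8 -1.65 T [-1.73 -0.15  0.12]
```

```bash
python3 -m creep '[[0.0005,0,0.0,0,0,0,0],[0.001,0,0,0,0,0,0],[0.001,0,0,0,0,0,0],[0.001,0,0,0,0,0,0],[0.001,0,0,0,0,0,0],[0.001,0,0,0,0,0,0],[0.001,0,0,0,0,0,0],[0.001,0,0,0,0,0,0],[0.001,0,0,0,0,0,0],[0.001,0,0,0,0,0,0]]'
cat > avg.py <<'E'
from h import *
F=[]
for i in range(8): cams.snapshot("top");F.append(env.sense()["contact_force"])
F=np.array(F);print("mean d",(F[:,:2]@D_).mean().round(2),(F[:,:2]@D_).round(1),"z",F[:,2].mean().round(2));st()
E
python3 avg.py
```

```text
time_s: 25.45
tool_pos: [0.5327, -0.0157, 0.013]
ee_rot: [2.087, 2.343, -0.003]
contact_force: [0.5, -9.6, -0.8]
grip_width: 0.156
grip_force: 39.2
mean d -8.86 [-8.7 -8.5 -8.9 -9.4 -8.6 -9.  -8.9 -8.7] z -1.62
t 25.85 tcp x,y mm 0.13 -52.05 z 12.99 dev -0.05 F e,d,z 0.11 -8.73 -1.75 T [-1.95 -0.19  0.13]
```

```bash
python3 -m creep '[[0.0005,0,0.0,0,0,0,0],[0.001,0,0,0,0,0,0],[0.0015,0,0,0,0,0,0],[0.0018,0,0,0,0,0,0],[0.0018,0,0,0,0,0,0],[0.0018,0,0,0,0,0,0],[0.0018,0,0,0,0,0,0],[0.0018,0,0,0,0,0,0],[0.0018,0,0,0,0,0,0],[0.0018,0,0,0,0,0,0]]'
python3 avg.py
```

```text
time_s: 26.68
tool_pos: [0.5327, -0.0157, 0.0131]
ee_rot: [2.087, 2.342, -0.003]
contact_force: [1.3, -11.2, -1.0]
grip_width: 0.159
grip_force: 39.2
mean d -10.91 [-11.5 -10.6 -11.2 -10.3 -11.1 -10.5 -11.4 -10.6] z -1.02
t 27.08 tcp x,y mm 0.14 -52.04 z 13.1 dev -0.08 F e,d,z 0.25 -10.65 -0.17 T [-2.36 -0.18  0.17]
```

```bash
python3 -m creep '[[0.0003,0,0.0,0,0,0,0],[0.0006,0,0,0,0,0,0],[0.0006,0,0,0,0,0,0],[0.0006,0,0,0,0,0,0],[0.0006,0,0,0,0,0,0],[0.0006,0,0,0,0,0,0],[0.0006,0,0,0,0,0,0],[0.0006,0,0,0,0,0,0],[0.0006,0,0,0,0,0,0],[0.0006,0,0,0,0,0,0]]'
python3 avg.py
```

```text
time_s: 27.92
tool_pos: [0.5327, -0.0157, 0.0132]
ee_rot: [2.087, 2.341, -0.004]
contact_force: [0.3, -10.4, -2.4]
grip_width: 0.155
grip_force: 39.2
mean d -11.41 [-12.4 -11.8 -10.6 -11.1 -10.6 -11.3 -11.9 -11.5] z -0.99
t 28.32 tcp x,y mm 0.16 -52.01 z 13.17 dev -0.08 F e,d,z 0.14 -11.5 -0.81 T [-2.38 -0.15  0.16]
```

```bash
python3 -m creep '[[-0.002,0,0.0,0,0,0,0],[-0.004,0,0,0,0,0,0],[-0.006,0,0,0,0,0,0],[-0.008,0,0,0,0,0,0],[-0.009,0,0,0,0,0,0],[-0.009,0,0,0,0,0,0],[-0.009,0,0,0,0,0,0],[-0.009,0,0,0,0,0,0],[-0.009,0,0,0,0,0,0],[-0.009,0,0,0,0,0,0]]'
python3 avg.py
```

```text
time_s: 29.15
tool_pos: [0.5326, -0.0157, 0.0125]
ee_rot: [-2.087, -2.348, -0.001]
contact_force: [0.8, -1.0, -3.7]
grip_width: 0.16
grip_force: 39.1
mean d 0.48 [-0.5  0.1 -0.2  0.2  0.3  0.3  2.1  1.4] z -3.09
t 29.55 tcp x,y mm 0.11 -52.12 z 12.53 dev 0.06 F e,d,z 1.01 1.41 -3.22 T [ 0.08 -0.22 -0.05]
```

Force relaxed; tray is still home. Release and lift straight up.

```bash
python3 -m creep '[[0,0,0.0004,0,0,0,0],[0,0,0.0004,0,0,0,0.3],[0,0,0.0004,0,0,0,0.6],[0,0,0,0,0,0,0.6],[0,0,0,0,0,0,0.6],[0,0,0,0,0,0,0.6],[0,0,0,0,0,0,0.6],[0,0,0,0,0,0,0.6],[0,0,0,0,0,0,0.6],[0,0,0,0,0,0,0.6]]'
python3 -c "
from h import *
st()"
python3 -m creep '[[0,0,-0.01,0,0,0,0.6],[0,0,-0.03,0,0,0,0.6],[0,0,-0.06,0,0,0,0.6],[0,0,-0.1,0,0,0,0.6],[-0.03,0,-0.15,0,0,0,0.6],[-0.07,0,-0.2,0,0,0,0.6],[-0.12,0,-0.25,0,0,0,0.6],[-0.18,0,-0.28,0,0,0,0.6],[-0.24,0,-0.3,0,0,0,0.6],[-0.3,0,-0.3,0,0,0,0.6]]'
python3 - <<'E'
from h import *
n="top";p,d=cams.snapshot(n);cv2.imwrite("pics/top3.png",p[:,:,::-1]);W,red,ck,wh=measure(n,p,d)
q=plane(n,pts(blob(red)),.04);l=np.c_[q@E_-.5271,q@D_+.0255];print("grip",rect(l))
p,d=cams.snapshot("side");cv2.imwrite("pics/side3.png",p[:,:,::-1]);st()
E
```

```text
time_s: 30.38
tool_pos: [0.5327, -0.0165, 0.0126]
ee_rot: [-2.088, -2.348, -0.0]
contact_force: [0.3, -0.3, -0.5]
grip_width: 0.598
grip_force: 0.0
t 30.38 tcp x,y mm 0.04 -52.83 z 12.6 dev 0.03 F e,d,z 0.28 -0.38 -0.53 T [ 0.    0.01 -0.01]
time_s: 31.22
tool_pos: [0.5557, -0.1977, 0.1974]
ee_rot: [2.083, 2.344, 0.007]
contact_force: [0.2, -0.2, -0.6]
grip_width: 0.597
grip_force: 0.0Traceback (most recent call last):
  File "<stdin>", line 3, in <module>
  File "h.py", line 24, in blob
    k,l,s,_=cv2.connectedComponentsWithStats(m.astype(np.uint8));return l==1+np.argmax(s[1:,4])
                                                                             ~~~~~~~~~^^^^^^^^^
    return _wrapfunc(a, 'argmax', axis=axis, out=out, **kwds)
    return bound(*args, **kwds)
ValueError: attempt to get argmax of an empty sequence
```

View pics/top3.png

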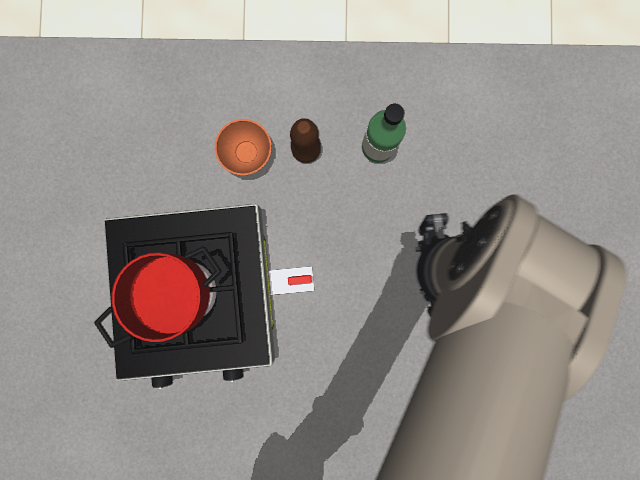

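The tray is in the slot: only the tongue (271–314, 267–295) and red grip (300,280) stick out; the pot, mill, bowl and bottle have not moved. One numeric check of the grip follows.

```bash
python3 - <<'E'
from h import *
p=cv2.imread("pics/top3.png");h=cv2.cvtColor(p,cv2.COLOR_BGR2HSV).astype(int)
m=((h[...,0]<6)|(h[...,0]>174))&(h[...,1]>150)&(h[...,2]>90);m[:,:280]=0
q=plane("top",pts(blob(m)),.04);l=np.c_[q@E_-.5271,q@D_+.0255];print(rect(l))
E
```

```text
(array([  0.3, -53.3]), array([12.9, 38.7]), 0.07)
```

```bash
python3 -c "
from cell import ticket
print(ticket.finish_job())"
```

```text
the job is handed in; nothing more can be done
None
```

The drip tray is home past the catch and let go, pressed at the stop pad with about 11.4 N (a few noisy readings touched 12 N), with its nose about 2 mm beyond the nominal stop and centred and in line by camera; the pot, mill, bowl and bottle did not visibly move, and the job was handed in, though no verdict came back and the tray-to-cooker force itself could only be inferred from the wrist reading.

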